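# Put the red labelling tape back on its stand

## Robot

A 7-joint arm with a two-finger parallel gripper is mounted at the origin on a cart in front of the work surface, level with it; the furniture and walls round the work are solid. World frame = base frame: x ahead of the robot, y to its left, z up, the work surface at z = 0. Lengths are in m, angles in rad, forces in N, time in s.
With the tool pointing down it reaches from about 0.4 to 0.875 m from the base axis. Payload 19.3 kg.
Tool frame: the origin (TCP) lies at the very end of the fingers, on their centre line; the grasp point (between the pads) lies 19 mm behind it; z points along the fingers, y is the line along which they close (so a half turn about z gives the same grasp; the last joint's range is limited). The gripper opens to 85 mm and grips with 20 to 120 N. Pads are 22 mm wide; open, the fingers measure 114 mm over their backs; the gripper's body (76 mm by 85 mm) begins 54 mm behind the grasp point. The pads swing forward as they close: fully open they stand 13 mm farther back than shut.
Start: joints at [1.265, 0.521, -0.036, 1.599, 0.021, 1.021, -0.113], TCP at [0.146, -0.608, 0.231] pointing down, gripper open.
Joint ranges: [-2.91, 2.91], [-0.3, 2.13], [-1.5, 1.42], [0.17, 2.43], [-1.26, 4.41], [0.16, 1.93], [-2.52, 2.52]. Speed limits (rad/s): [1.89, 1.89, 2.39, 2.39, 3.01, 3.01, 3.01].

## Interface

Orientations are given as [roll, pitch, yaw] about the fixed x, y, z axes, in that order (R = Rz(yaw) Ry(pitch) Rx(roll)).
In Python, from workcell import monitor, optics, job_done gives the robot as it stands.
- The arm moves only by the shell command python3 -m handwheel 'ROWS' [FORCE]. ROWS is JSON, a list of rows, each an object of numbers: "dx", "dy", "dz": the shift along the tool's x, y, z in cm; "wx", "wy", "wz": the turn, a rotation vector about the tool's x, y, z in rad; "claw": the opening in per cent of the stroke, from 0 (shut) to 100 (fully open). A call has 1 to 8 rows; each row shifts and turns the commanded pose from where the row before left it, along the tool's axes as they then stand; what a row does not reach is not made up. A row lasts 1/8 s, in which the tool goes at most 62.5 mm and 10.7 degrees, less where a joint would pass 70% of its speed; a pose out of reach is approached as far as the arm can. A call with a gripper value outside its range is refused whole. The fingers move at their own pace and stop on an object; FORCE is the grip in N (left out, the last holds). Time passes only in rows, so rows that do not move let the fingers close. It gives the time, the measured TCP pose, the force, the opening and the grip force at its end, in the units of the state.
- monitor.observe(): the state, without advancing time (a new reading comes with each control period).
- optics.grab_frame(name): name is "scene" or "side" or "wrist"; returns a dict with "frame" (400x640x3 uint8, blue, green, red), "fovy" (degrees; the focal length in pixels is half the picture's height over the tangent of half this angle, whatever the lens; pixels are square), "cx", "cy" (the principal point, pixels), "k1" (the pictures are not rectified: a ray, as slopes to the right and down, at radius r is drawn at 1 + k1 r^2 times it, then the intrinsics apply), "R" (3x3) and "t" (3): a world point X has camera coordinates R X + t. Camera axes: x right, y down, z forward; pixel columns grow to the right and rows downward; lengths in m; the calibration is good to about 2 mm. A picture is of the moment at which its call begins. There is no depth.
- job_done(): hands the job in; it is judged then, once.
Trained networks look in the newest picture that a camera, given by its name, has taken for a name from the list of things; names that differ only in an ending like _2 or _b are one class to them, and where a whole thing is asked for, a point or a joint stands for the part that bears it (a point fixed in the world has none). Each returns a list of dicts, best first, with "p" (0 to 1); they miss things now and then, are a little off and sometimes report something else, mostly with a low value. They report only what shows in the picture. A call takes as long as a camera call. They do not tell look-alikes from the thing itself.
- optics.masks_of(name, camera): "region" (400x640 bool, what is visible of it) and "rect" ([left, top, width, height] in pixels, round what is visible of it).
The state is a dict: "clock": time; "qpos": joint angles; "qd": joint speeds; "joint_efforts": joint torques, N m; "position": TCP position; "tool_rot": TCP orientation; "force": force on the tool from outside, world axes, zero at the start; "moment": the same for the moment, N m; "grip_width": finger opening in m; "finger_force": force on a finger pad.
Only numpy, scipy, OpenCV 4.12 (cv2) and the standard library are available. Lean on these libraries where they do the work, as an engineer would, in place of code of your own. Each camera call takes 0.05 s, during which the arm holds its last target. There are 200 camera calls.

## Task

Put the red roll of labelling tape onto the free post of the two-post tape stand, so that the post goes up through its hole and the roll lies flat on the stand's base. Leave the yellow roll on the bench and the blue roll on its post where they are, and let go of the red roll.

Things in the scene. Friction and masses are not known exactly. Their poses are not given: they have to be found in the camera images.
- red_roll_center (a point): centre of the red labelling-tape roll (middle of the hole, 12.5 mm above its underside), z along the hole: a rigid flat ring with a white core, outer diameter 60 mm, through hole 36 mm, 25 mm high, about 60 g, lying flat on the bench. Grip it across its outer diameter from above.
- free_post (a point): foot of the tape stand's free post, on its axis at seat height (top of the black rubber disc, 16 mm above the bench), z up. Steel post 12 mm thick, round tip 50 mm above this point. Grey base plate 90 x 220 mm, 14 mm high, fixed to the bench; its two equal posts stand 130 mm apart along its length. +y points to the other post, which carries the blue roll.
- yellow_roll_center (a point): centre of a yellow roll of labelling tape, same size as the red one, lying loose on the bench; a bystander. z is along the hole's axis.
- blue_roll_center (a point): centre of a blue roll of labelling tape, same size as the red one, lying loose round the other post of the stand; a bystander. z is along the hole's axis.
Mind the look-alikes: they are no part of the job. Of the things shaped like the part that bears red_roll_center, the red one is meant.

How it is judged:
By the outcome, as a careful person would: the job done as asked, in the order asked, and still so for the second after the job is handed in, with the robot touching nothing.
It also fails if it takes over 38 s, if anything falls off the work surface, if the arm or the gripper's body presses on something with over 40 N, if the wrist force passes 120 N, or if a joint passes its speed limit or range.

## Working session

There is one attempt and no reset: what is moved stays moved. The work goes in short steps, Python scripts to look and compute and a shell command to move; the robot and the scene stay as the last step left them, time stands still between calls to the robot, and variables do not carry over. Pictures are saved under pics/ and viewed, at most 10 in all, crops included, and the job is handed in when it is done.

```bash
mkdir -p pics; cat > h.py <<'E'
import numpy as np, cv2
from workcell import monitor, optics, job_done
def grab(n,fn=None):
    f=optics.grab_frame(n)
    if fn: cv2.imwrite('pics/'+fn,f['frame'])
    return f
def K(f):
    F=200/np.tan(np.radians(f['fovy'])/2); return F
def ray(f,u,v):
    F=K(f); d=np.array([(u-f['cx'])/F,(v-f['cy'])/F]); s=d.copy()
    for _ in range(30): s=d/(1+f['k1']*(s@s))
    R=np.array(f['R']); t=np.array(f['t'])
    return -R.T@t, R.T@np.array([s[0],s[1],1])
def at_z(f,u,v,z):
    c,d=ray(f,u,v); return c+d*(z-c[2])/d[2]
def proj(f,X):
    p=np.array(f['R'])@np.array(X)+np.array(f['t']); s=p[:2]/p[2]; s=s*(1+f['k1']*(s@s))
    return s*K(f)+np.array([f['cx'],f['cy']])
E
python3 - <<'E'
from h import *
np.set_printoptions(precision=4,suppress=True)
a=grab('scene','scene.png'); 
for n in ('red_roll_center','free_post'):
    for m in optics.masks_of(n,'scene'): print(n,m['p'],m['rect'])
b=grab('side','side.png')
for n in ('red_roll_center','free_post'):
    for m in optics.masks_of(n,'side'): print(n,m['p'],m['rect'])
for f in (a,b): print(f['fovy'],f['k1'],ray(f,320,200))
s=monitor.observe(); print(s['clock'],s['position'],s['tool_rot'],s['force'],s['grip_width'])
E
```

```text
red_roll_center 0.76 [390.9, 147.7, 19.5, 13.7]
red_roll_center 0.54 [349.9, 145.4, 22.8, 17.0]
free_post 0.93 [226.9, 256.3, 91.6, 76.4]
red_roll_center 0.74 [277.9, 287.5, 28.4, 30.0]
red_roll_center 0.56 [324.1, 271.4, 24.5, 25.8]
free_post 0.72 [275.9, 167.8, 63.0, 26.3]
43.92189182505101 -0.10038163720669957 (array([0.1628, 0.7658, 0.9949]), array([ 0.282 , -0.6204, -0.7319]))
54.61939131910595 -0.08725560490295362 (array([ 0.3883, -0.9737,  0.6118]), array([ 0.1226,  0.8652, -0.4865]))
0.3 [ 0.1459 -0.6076  0.2311] [-3.1412  0.      0.2357] [-0.0138  0.4723 -0.0831] 0.08542135662044519
```

View pics/scene.png

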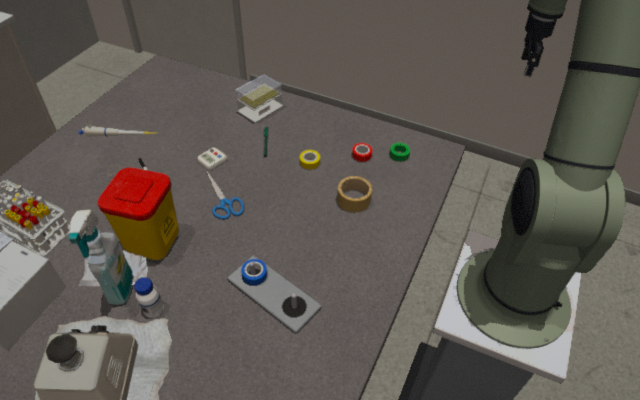

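View pics/side.png

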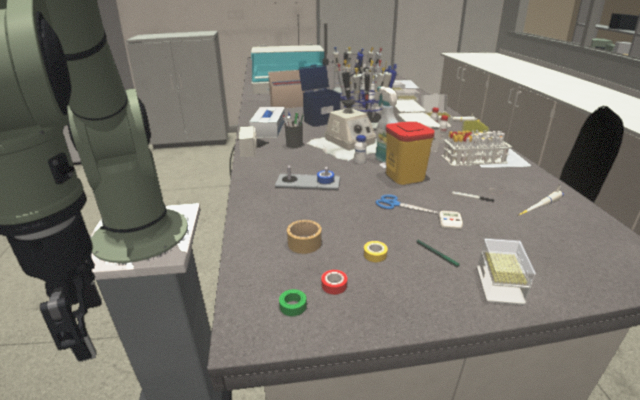

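Scene view: red roll at (362,152). It could be mistaken for green (400,151), yellow (310,159), blue on its post (254,271) or the big brown ring (354,194). The free post is at (294,305). In the side view, red is at (334,281), green (293,302), yellow (376,251), and the post is at (289,177). I choose the red one, and will check it in a crop.

```bash
python3 - <<'E'
from h import *
np.set_printoptions(precision=4,suppress=True)
a=grab('scene');b=grab('side')
for f,box in ((a,(340,140,45,30)),(b,(310,260,50,40))):
    x,y,w,h=box; im=f['frame'][y:y+h,x:x+w].astype(int)
    m=(im[...,2]-im[...,1]>60)&(im[...,2]-im[...,0]>60)
    c=cv2.convexHull(np.argwhere(m)[:,::-1].astype(np.int32)).reshape(-1,2)+[x,y]
    # silhouette hull fit
    from scipy.optimize import least_squares
    th=np.linspace(0,2*np.pi,60)
    bb=np.r_[c.min(0),c.max(0)+1]-0.5
    def bbm(p):
        P=np.array([proj(f,[p[0]+.03*np.cos(t),p[1]+.03*np.sin(t),z]) for t in th for z in (0,.025)])
        return np.r_[P.min(0),P.max(0)]
    r=least_squares(lambda p:bbm(p)-bb,at_z(f,*((bb[:2]+bb[2:])/2),.0125)[:2]); print('red',r.x,r.fun)
# stand
print('post foot scene',at_z(a,294,307,.016),'blue',at_z(a,254,271,.03))
print('post foot side',at_z(b,289,181,.016),'blue',at_z(b,326,177,.03))
A=cv2.resize(a['frame'][135:175,300:420],None,fx=5,fy=5,interpolation=2)
B=cv2.resize(a['frame'][250:335,220:330],(600,464),interpolation=2)
C=np.zeros((264+336,600,3),np.uint8)
B=cv2.resize(a['frame'][250:335,220:330],None,fx=4,fy=4,interpolation=2)
D=cv2.resize(b['frame'][162:197,270:345],None,fx=4,fy=4,interpolation=2)
C=np.zeros((540,760,3),np.uint8);C[:200,:600]=A;C[200:540,:440]=B;C[200:340,450:750]=D
cv2.imwrite('pics/crop1.png',C)
E
```

```text
red [ 0.5154 -0.3039] [ 0.1658 -0.2929 -0.1637  0.2834]
red [ 0.5156 -0.2949] [ 0.4965 -0.1515 -0.4956  0.1743]
post foot scene [0.4508 0.2594 0.016 ] blue [0.5755 0.2223 0.03  ]
post foot side [0.4517 0.2369 0.016 ] blue [0.5789 0.2191 0.03  ]
```

View pics/crop1.png

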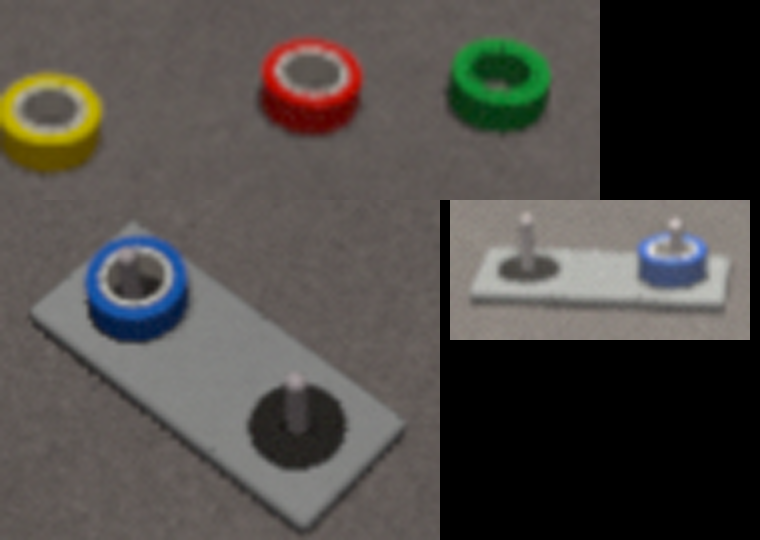

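The crop confirms the red roll with a white core at (0.515, -0.299). Green is a separate solid ring. The free post's disc is centred at scene (294,306), near (0.452, 0.257), and its distance to the blue post is about 130 mm, as it should be. Moving to hover.

```bash
python3 -m handwheel '[{"dx":5.4,"dy":-2.7,"dz":0.9,"claw":100},{"dx":5.4,"dy":-2.7,"dz":0.9},{"dx":5.4,"dy":-2.7,"dz":0.9},{"dx":5.4,"dy":-2.7,"dz":0.9},{"dx":5.4,"dy":-2.7,"dz":0.9},{"dx":5.4,"dy":-2.7,"dz":0.9},{"dx":5.4,"dy":-2.7,"dz":0.9},{"dx":5.4,"dy":-2.7,"dz":0.9}]' 30
python3 - <<'E'
from h import *
np.set_printoptions(precision=4,suppress=True)
s=monitor.observe(); print(s['clock'],s['position'],s['tool_rot'],s['qpos'])
a=grab('scene');b=grab('side');grab('wrist','w1.png')
print('green',at_z(a,400,151,.0125),at_z(b,293,302,.0125)); print('yellow',at_z(a,310,159,.0125),at_z(b,376,251,.0125))
print('disc',at_z(a,294,306,.016),at_z(b,289.5,178.7,.016))
E
```

```text
0.4 [ 0.1459 -0.6076  0.2312] [-3.1413  0.      0.2357] [ 1.2648  0.5215 -0.0363  1.5996  0.0212  1.0211 -0.1128]
green [ 0.4126 -0.3555  0.0125] [ 0.4154 -0.35    0.0125]
yellow [ 0.6384 -0.2021  0.0125] [ 0.6429 -0.1982  0.0125]
disc [0.452  0.2571 0.016 ] [0.4548 0.2548 0.016 ]schema error: expected keys dx, dy, dz, wx, wy, wz, claw
```

View pics/w1.png

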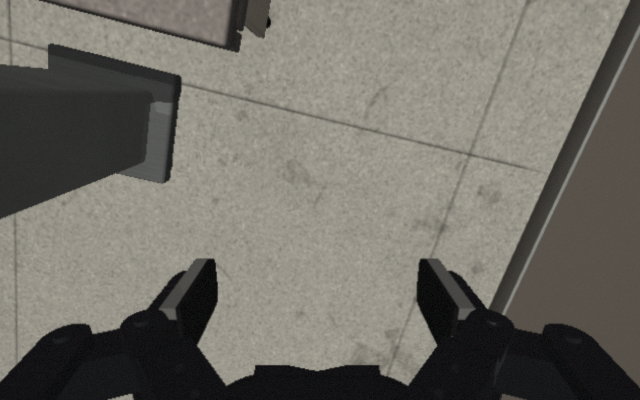

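The call was refused because every key is required, so nothing moved. The wrist view shows only the floor and the fingers. Resending with all keys.

```bash
python3 -m handwheel '[{"dx":5.4,"dy":-2.7,"dz":0.9,"wx":0,"wy":0,"wz":0,"claw":100},{"dx":5.4,"dy":-2.7,"dz":0.9,"wx":0,"wy":0,"wz":0,"claw":100},{"dx":5.4,"dy":-2.7,"dz":0.9,"wx":0,"wy":0,"wz":0,"claw":100},{"dx":5.4,"dy":-2.7,"dz":0.9,"wx":0,"wy":0,"wz":0,"claw":100},{"dx":5.4,"dy":-2.7,"dz":0.9,"wx":0,"wy":0,"wz":0,"claw":100},{"dx":5.4,"dy":-2.7,"dz":0.9,"wx":0,"wy":0,"wz":0,"claw":100},{"dx":5.4,"dy":-2.7,"dz":0.9,"wx":0,"wy":0,"wz":0,"claw":100},{"dx":5.4,"dy":-2.7,"dz":0.9,"wx":0,"wy":0,"wz":0,"claw":100}]' 30
python3 - <<'E'
from h import *
np.set_printoptions(precision=4,suppress=True)
f=grab('wrist','w2.png')
s=monitor.observe(); print(s['clock'],s['position'],s['tool_rot'],s['qpos'])
print(proj(f,[.5155,-.299,.025]))
E
```

```text
clock: 1.55
position: [0.517, -0.2954, 0.1592]
tool_rot: [3.141, -0.0, 0.236]
force: [0.9, -1.2, -0.0]
grip_width: 0.0851
finger_force: 0.0
1.6 [ 0.523  -0.2879  0.158 ] [-3.1385 -0.0035  0.2436] [ 0.486   0.563  -0.1139  1.741   0.0754  0.841  -0.988 ]
[320.9939 188.3027]
```

View pics/w2.png

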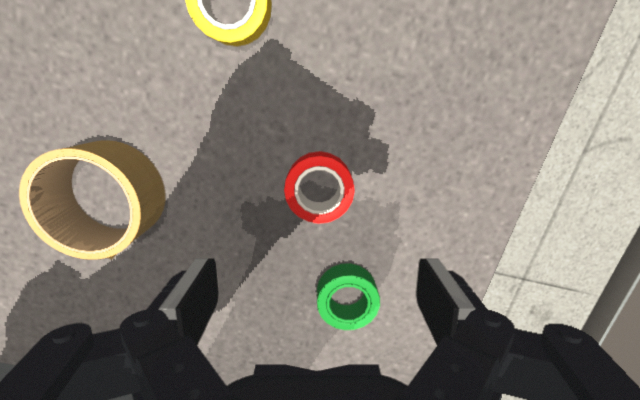

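Red sits at (320,188), as predicted (321,188). Green is at (348,297), yellow above, and brown to the left. Refining once settled.

```bash
cat > red.py <<'E'
from h import *
np.set_printoptions(precision=4,suppress=True)
from scipy.optimize import least_squares
import sys
for _ in range(3): f=grab('wrist')
s=monitor.observe(); p=np.array(s['position']); 
im=f['frame'].astype(int); m=((im[...,2]-im[...,1]>70)&(im[...,2]-im[...,0]>70)).astype(np.uint8)
n,l,st,c=cv2.connectedComponentsWithStats(m); i=1+st[1:,4].argmax()
bb=np.r_[st[i,:2],st[i,:2]+st[i,2:4]]-.5
th=np.linspace(0,2*np.pi,90)
def bbm(q):
    P=np.array([proj(f,[q[0]+.03*np.cos(t),q[1]+.03*np.sin(t),z]) for t in th for z in (0,.025)])
    return np.r_[P.min(0),P.max(0)]
r=least_squares(lambda q:bbm(q)-bb,[.515,-.299])
yaw=s['tool_rot'][2]; d=np.r_[r.x,.003]-p
print(s['clock'],'tcp',p,s['tool_rot'],'red',r.x,r.fun)
print('tool shift cm',100*(np.cos(yaw)*d[0]+np.sin(yaw)*d[1]),100*(np.sin(yaw)*d[0]-np.cos(yaw)*d[1]),-100*d[2])
E
python3 red.py
```

```text
1.75 tcp [ 0.5162 -0.2957  0.159 ] [-3.1412  0.0003  0.238 ] red [ 0.5127 -0.2978] [-0.1133 -0.259   0.113   0.2789]
tool shift cm -0.38541167479926425 0.11946887982287467 15.59659310596121
```

```bash
python3 -m handwheel '[{"dx":-0.3,"dy":0.15,"dz":4,"wx":0,"wy":0,"wz":0,"claw":100},{"dx":0,"dy":0,"dz":4,"wx":0,"wy":0,"wz":0,"claw":100},{"dx":0,"dy":0,"dz":3.5,"wx":0,"wy":0,"wz":0,"claw":100},{"dx":0,"dy":0,"dz":2.5,"wx":0,"wy":0,"wz":0,"claw":100},{"dx":0,"dy":0,"dz":1.3,"wx":0,"wy":0,"wz":0,"claw":100},{"dx":0,"dy":0,"dz":0,"wx":0,"wy":0,"wz":0,"claw":100}]' 30
python3 -m handwheel '[{"dx":0,"dy":0,"dz":0,"wx":0,"wy":0,"wz":0,"claw":50},{"dx":0,"dy":0,"dz":0,"wx":0,"wy":0,"wz":0,"claw":50},{"dx":0,"dy":0,"dz":0,"wx":0,"wy":0,"wz":0,"claw":50},{"dx":0,"dy":0,"dz":0,"wx":0,"wy":0,"wz":0,"claw":50}]' 30
```

```text
clock: 2.5
position: [0.5124, -0.2995, 0.0061]
tool_rot: [-3.141, 0.001, 0.235]
force: [0.7, -0.0, 1.3]
grip_width: 0.0855
finger_force: 0.0
clock: 3.0
position: [0.5135, -0.2994, 0.0075]
tool_rot: [3.14, -0.001, 0.236]
force: [-1.2, -0.2, 6.7]
grip_width: 0.0573
finger_force: 31.2
```

```bash
python3 -m handwheel '[{"dx":0,"dy":0,"dz":-1,"wx":0,"wy":0,"wz":0,"claw":50},{"dx":0,"dy":0,"dz":-4,"wx":0,"wy":0,"wz":0,"claw":50},{"dx":0,"dy":0,"dz":-4,"wx":0,"wy":0,"wz":0,"claw":50},{"dx":0,"dy":0,"dz":-4,"wx":0,"wy":0,"wz":0,"claw":50},{"dx":0,"dy":0,"dz":-2,"wx":0,"wy":0,"wz":0,"claw":50}]' 30
python3 - <<'E'
from h import *
f=grab('wrist')['frame'];g=grab('side')['frame'];
C=np.zeros((600,640,3),np.uint8);C[:400]=f;C[400:,:400]=cv2.resize(g[210:310,250:450],None,fx=2,fy=2)
cv2.imwrite('pics/w3.png',C)
s=monitor.observe();print(s['position'],s['grip_width'],s['finger_force'],s['force'])
E
```

```text
clock: 3.62
position: [0.5136, -0.2993, 0.1596]
tool_rot: [3.139, -0.003, 0.236]
force: [0.8, 0.5, -1.1]
grip_width: 0.0576
finger_force: 33.2
[ 0.51402541 -0.2994939   0.15952488] 0.057178304507618065 33.17125339061022 [ 0.64353683  0.42793595 -0.70533921]
```

View pics/w3.png

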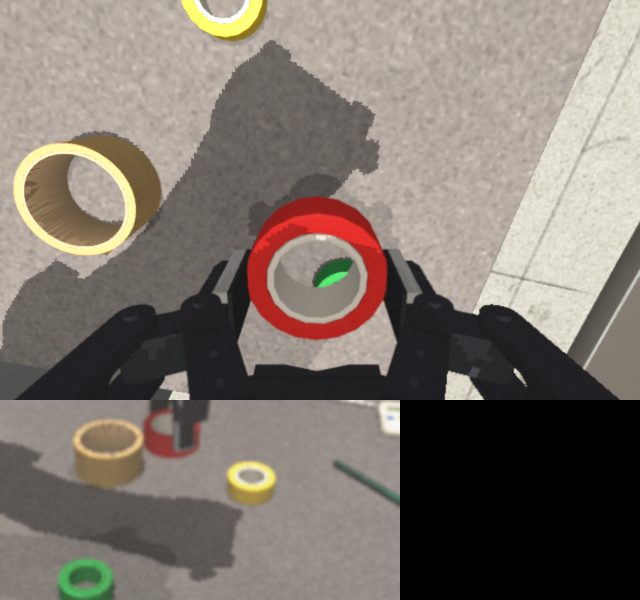

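The roll is held level between both pads, its rim centred near (317,275). The bystanders haven't moved. Next: the roll's offset and tilt in the tool, and the shift to the post.

```bash
cat > held.py <<'E'
from h import *
np.set_printoptions(precision=4,suppress=True)
from scipy.optimize import least_squares
from scipy.spatial.transform import Rotation as Rn
f=grab('wrist'); s=monitor.observe(); p=np.array(s['position']); T=Rn.from_euler('xyz',s['tool_rot']).as_matrix()
im=f['frame'].astype(int); m=((im[...,2]-im[...,1]>60)&(im[...,2]-im[...,0]>60)).astype(np.uint8)
n,l,st,c=cv2.connectedComponentsWithStats(m); i=1+st[1:,4].argmax()
bb=np.r_[st[i,:2],st[i,:2]+st[i,2:4]]-.5
th=np.linspace(0,2*np.pi,90)
def pts(q,tilt):
    L=np.array([[.03*np.cos(t),.03*np.sin(t),z] for t in th for z in (-.0125,.0125)])
    return (Rn.from_rotvec([0,tilt,0]).apply(L)+q)@T.T+p
def bbm(q,tilt):
    P=np.array([proj(f,x) for x in pts(q,tilt)]); return np.r_[P.min(0),P.max(0)]
for tilt in (-.1,0,.1):
    r=least_squares(lambda q:bbm(q,tilt)-bb,[0,0,-.005]); print('tilt',tilt,'offset tool mm',r.x*1000,r.fun)
r=least_squares(lambda q:bbm(q,0)-bb,[0,0,-.005])
cen=p+T@r.x; print(s['clock'],'tcp',p,'roll',cen)
d=T.T@(np.array([.4535,.256,cen[2]])-cen); print('to post, tool cm',d*100, 'underside',cen[2]-.0125)
E
python3 held.py
```

```text
tilt -0.1 offset tool mm [-0.8929 -0.1371 -2.0367] [-0.2749  0.3048  0.275  -0.2799]
tilt 0 offset tool mm [-1.2942 -0.1375 -2.6794] [-0.4286  0.4694  0.4287 -0.4488]
tilt 0.1 offset tool mm [-1.3477 -0.1377 -3.9615] [-0.9406  1.0243  0.941  -1.0207]
3.775 tcp [ 0.5134 -0.2992  0.1579] roll [ 0.5121 -0.2993  0.1606]
to post, tool cm [  7.2663 -55.367   -0.0739] underside 0.1480640102769056
```

```bash
python3 -m handwheel '[{"dx":0.7,"dy":-3,"dz":0,"wx":0,"wy":0,"wz":0,"claw":50},{"dx":0.7,"dy":-5,"dz":0,"wx":0,"wy":0,"wz":0,"claw":50},{"dx":0.7,"dy":-5,"dz":0,"wx":0,"wy":0,"wz":0,"claw":50},{"dx":0.7,"dy":-5,"dz":0,"wx":0,"wy":0,"wz":0,"claw":50},{"dx":0.7,"dy":-5,"dz":0,"wx":0,"wy":0,"wz":0,"claw":50},{"dx":0.7,"dy":-5,"dz":0,"wx":0,"wy":0,"wz":0,"claw":50},{"dx":0.7,"dy":-5,"dz":0,"wx":0,"wy":0,"wz":0,"claw":50},{"dx":0.7,"dy":-5,"dz":0,"wx":0,"wy":0,"wz":0,"claw":50}]' 30
python3 -m handwheel '[{"dx":0.7,"dy":-5,"dz":0,"wx":0,"wy":0,"wz":0,"claw":50},{"dx":0.7,"dy":-5,"dz":0,"wx":0,"wy":0,"wz":0,"claw":50},{"dx":0.3,"dy":-5,"dz":0,"wx":0,"wy":0,"wz":0,"claw":50},{"dx":0,"dy":-2.4,"dz":0,"wx":0,"wy":0,"wz":0,"claw":50},{"dx":0,"dy":0,"dz":0,"wx":0,"wy":0,"wz":0,"claw":50},{"dx":0,"dy":0,"dz":0,"wx":0,"wy":0,"wz":0,"claw":50}]' 30
python3 held.py
python3 - <<'E'
from h import *
f=grab('wrist');print(proj(f,[.4535,.256,.066]))
g=grab('scene')['frame'];h=grab('side')['frame']
C=np.zeros((600,640,3),np.uint8);C[:400]=f['frame'];C[400:,:320]=cv2.resize(g[240:340,200:360],None,fx=2,fy=2);C[400:,320:]=cv2.resize(h[120:220,230:390],None,fx=2,fy=2)
cv2.imwrite('pics/w4.png',C)
E
```

```text
clock: 4.78
position: [0.478, 0.0851, 0.1559]
tool_rot: [-3.142, 0.001, 0.236]
force: [0.1, -0.3, -1.0]
grip_width: 0.0577
finger_force: 33.1
clock: 5.52
position: [0.4545, 0.2558, 0.1559]
tool_rot: [3.141, 0.001, 0.235]
force: [-0.3, -0.2, -0.6]
grip_width: 0.0573
finger_force: 33.1
tilt -0.1 offset tool mm [-1.5424 -0.8582 -0.2764] [-0.2741  0.3038  0.2742 -0.2792]
tilt 0 offset tool mm [-1.9369 -0.858  -0.9307] [-0.4344  0.4756  0.4344 -0.4551]
tilt 0.1 offset tool mm [-1.9813 -0.8555 -2.2248] [-0.9521  1.0366  0.9523 -1.0338]
5.575 tcp [0.4547 0.2556 0.156 ] roll [0.4526 0.256  0.1569]
to post, tool cm [ 0.0838  0.0216 -0.    ] underside 0.14444154726808606
[316.50929957 203.18356604]
```

View pics/w4.png

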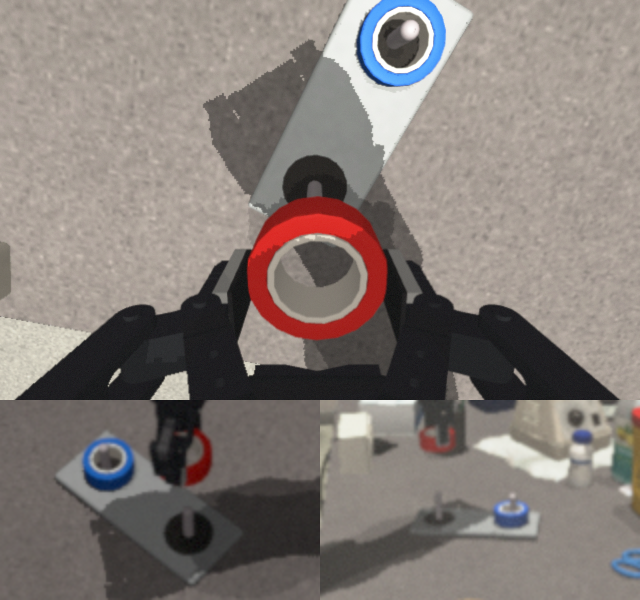

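The roll is right over the post: the wrist view shows the disc at (315,185) and the post just below it at column 315, where predicted (316). One cross-check of the foot from this view.

```bash
python3 - <<'E'
from h import *
f=grab('wrist');print(at_z(f,315,184.5,.016),proj(f,[.4535,.256,.016]))
E
```

```text
[0.45376882 0.25770721 0.016     ] [316.86480469 185.24307868]
```

```bash
python3 -m handwheel '[{"dx":0,"dy":-0.1,"dz":3,"wx":0,"wy":0,"wz":0,"claw":50},{"dx":0,"dy":0,"dz":3,"wx":0,"wy":0,"wz":0,"claw":50},{"dx":0,"dy":0,"dz":2.5,"wx":0,"wy":0,"wz":0,"claw":50},{"dx":0,"dy":0,"dz":2,"wx":0,"wy":0,"wz":0,"claw":50},{"dx":0,"dy":0,"dz":1.5,"wx":0,"wy":0,"wz":0,"claw":50},{"dx":0,"dy":0,"dz":0.8,"wx":0,"wy":0,"wz":0,"claw":50},{"dx":0,"dy":0,"dz":0,"wx":0,"wy":0,"wz":0,"claw":50}]' 30
```

```text
clock: 6.65
position: [0.4543, 0.2577, 0.0282]
tool_rot: [3.141, 0.0, 0.236]
force: [0.1, 0.8, -1.6]
grip_width: 0.0575
finger_force: 33.2
```

```bash
python3 -m handwheel '[{"dx":0,"dy":0,"dz":0.2,"wx":0,"wy":0,"wz":0,"claw":50},{"dx":0,"dy":0,"dz":0.2,"wx":0,"wy":0,"wz":0,"claw":50},{"dx":0,"dy":0,"dz":0,"wx":0,"wy":0,"wz":0,"claw":50}]' 30
```

```text
clock: 7.02
position: [0.4544, 0.2578, 0.0244]
tool_rot: [-3.142, -0.0, 0.236]
force: [-0.9, 0.7, -0.9]
grip_width: 0.0576
finger_force: 33.2
```

```bash
python3 -m handwheel '[{"dx":0,"dy":0,"dz":0.1,"wx":0,"wy":0,"wz":0,"claw":50},{"dx":0,"dy":0,"dz":0,"wx":0,"wy":0,"wz":0,"claw":100},{"dx":0,"dy":0,"dz":0,"wx":0,"wy":0,"wz":0,"claw":100},{"dx":0,"dy":0,"dz":0,"wx":0,"wy":0,"wz":0,"claw":100},{"dx":0,"dy":0,"dz":0,"wx":0,"wy":0,"wz":0,"claw":100}]'
python3 -m handwheel '[{"dx":0,"dy":0,"dz":-1,"wx":0,"wy":0,"wz":0,"claw":100},{"dx":0,"dy":0,"dz":-3,"wx":0,"wy":0,"wz":0,"claw":100},{"dx":0,"dy":0,"dz":-4,"wx":0,"wy":0,"wz":0,"claw":100},{"dx":0,"dy":0,"dz":-4,"wx":0,"wy":0,"wz":0,"claw":100},{"dx":0,"dy":0,"dz":-3,"wx":0,"wy":0,"wz":0,"claw":100},{"dx":0,"dy":0,"dz":0,"wx":0,"wy":0,"wz":0,"claw":100}]'
python3 - <<'E'
from h import *
f=grab('wrist');g=grab('scene')['frame'];h=grab('side')['frame']
C=np.zeros((600,640,3),np.uint8);C[:400]=f['frame'];C[400:,:320]=cv2.resize(g[240:340,200:360],None,fx=2,fy=2);C[400:,320:]=cv2.resize(h[140:200,250:346],(320,200))
cv2.imwrite('pics/w5.png',C)
E
```

```text
clock: 7.65
position: [0.4544, 0.2578, 0.0233]
tool_rot: [-3.142, -0.0, 0.236]
force: [-0.8, -0.8, 0.4]
grip_width: 0.0854
finger_force: 0.0
clock: 8.4
position: [0.4553, 0.2583, 0.176]
tool_rot: [-3.14, -0.004, 0.236]
force: [-0.3, -0.4, -0.1]
grip_width: 0.0853
finger_force: 0.0
```

View pics/w5.png

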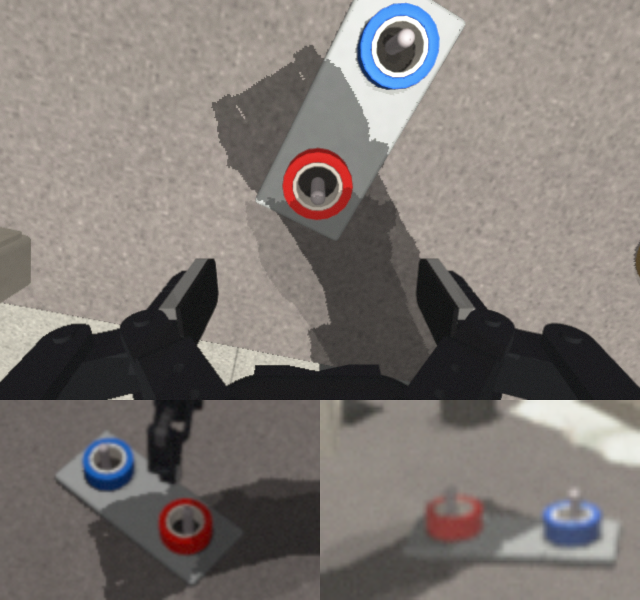

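The red roll lies flat on the base at (317,184) with the post up through its hole. Blue hasn't moved and the gripper is clear.

```bash
python3 -c "from workcell import job_done; print(job_done())"
```

```text
the job is handed in; nothing more can be done
None
```

The red roll is on the free post, lying flat on the stand's base and released; I left the yellow and blue rolls alone, and the job is handed in at about 8.5 s on the robot clock.

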